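# Check the plating of a clevis pin

## Task

Take the clevis pin marked with the orange dot out of the blue tray, stand it head up and fully home in the larger bore of the steel check block, and let go of it. Then lift the yellow plating gauge out of its dock and hold it upright with its sprung nose on the orange dot, pressing only lightly so that the nose is about half pushed in, and finish while still holding it there: do not let go. Leave the green-dotted pins and everything else on the bench where they are.

Things in the scene. Friction and masses are not known exactly. Their poses are not given: they have to be found in the camera images.
- pin: the clevis pin to check: bright steel, 140 g (varies), shank 16 mm diameter with a 2 x 3 mm chamfered foot, round head 28 mm diameter and 14 mm thick at the top, 70 mm long in all; a 14 mm orange dot on the centre of the head. Origin at the centre of its foot, z along the pin towards the head. It starts upright in one of the tray's three holes, 48 mm of it standing out
- pin_dot (a point): centre of the orange dot, on top of the pin's head (70 mm from the foot)
- pin_b: another clevis pin of the same shape with a green dot, in the tray: leave it
- pin_c: another clevis pin of the same shape with a green dot, in the tray: leave it
- tray: fixed blue tray 75 x 170 x 35 mm (x, y, z); three holes 22 mm deep in a row along its y axis, 55 mm apart, the middle one at its centre. Origin at the centre of its underside
- block: fixed bare steel check block 80 x 100 x 45 mm (x, y, z), origin at the centre of its underside, z up; two bores in its top: the larger one (17.5 mm) at y = -20 mm and a smaller one (11.5 mm, not used) at y = +25 mm
- block_hole0 (a point): centre of the mouth of the larger bore in the block's top face: 17.5 mm diameter, chamfered mouth, blind, 35 mm deep; a pin fully home has its foot 10 mm above the block's underside and 35 mm of it stand out
- dock: fixed dock of the gauge: base plate 90 x 90 x 6 mm and a grey upright tube of 44 mm outer and 26 mm inner diameter, its rim 65 mm above the table. Origin at the centre of its underside
- gauge: the plating gauge, 195 g (varies). On its axis from the origin: black collar 36 mm diameter, 0 to 6 mm; yellow handle 28 x 28 mm, sides along x and y, 6 to 70 mm; steel barrel 20 mm diameter down to -45 mm; brass nose 8 mm diameter to -55 mm. z is up. It starts upright in the dock, collar on the tube's rim, barrel free inside, its top 135 mm above the table; lift 60 mm to clear
- nose (a joint): how far the gauge's sprung nose is pushed in, m: 0 out, 0.010 fully in; it takes 1 N to start and 0.4 N more for each mm (3 N at half, 5 N at the stop)
- nose_tip (a point): centre of the flat end of the gauge's nose; 55 mm below the gauge's origin when the nose is out
- tape: cardboard ring of tape, loose, 92 mm diameter, 40 mm high, lying flat: leave it
- sticker_roll: roll of orange stickers, loose, 80 mm diameter, 30 mm high, lying flat: leave it
- parcel: small cardboard parcel, loose, 100 x 120 x 50 mm: leave it
- shackle: steel D-shackle, loose, about 55 x 50 x 12 mm: leave it
- o_ring: flat steel ring, loose, 60 mm diameter, 9 mm high: leave it

How it is judged (in metres and radians):
On the way:
1. the orange-dotted pin stands fully home in the larger bore and is let go (horizontal distance between pin and block_hole0 below 0.003 m and z of pin in the frame of block between 0.005 and 0.0135 m and angle between pin's own z axis and vertical below 0.1 rad and contact force between the fingers and pin below 0.1 N), for 0.3 s.
At the end, for the whole second after the job is handed in: Pin home in the larger bore (3 mm of axis, 3.5 mm of bottom, 0.1 rad of upright), not touched; fingers hold the gauge still, upright within 0.1 rad, tip within 7 mm of the dot, nose in 2 to 8 mm, 1 to 6 N, off dock and block; green pins moved under 20 mm, other loose things under 30 mm (all of step 1 and horizontal distance between nose_tip and pin_dot below 0.007 m and angle between gauge's own z axis and vertical below 0.1 rad and value of joint nose between 0.002 and 0.008 m and contact force between gauge and pin between 1 and 6 N and contact force between the fingers and gauge above 1 N and contact force between gauge and dock below 0.1 N and contact force between gauge and block below 0.1 N and linear speed of gauge below 0.02 m/s and distance of each of pin_b, pin_c from where it was at the start of the episode below 0.02 m and distance of each of tape, sticker_roll, parcel, shackle, o_ring from where it was at the start of the episode below 0.03 m); the arm keeps its last pose, push and grip.
It fails at once if the gauge is pressed hard on the pin (over 15 N) (contact force between gauge and pin above 15 N).
It fails at once if a green-dotted pin is moved more than 20 mm, or another loose thing more than 30 mm (distance of any of pin_b, pin_c from where it was at the start of the episode above 0.02 m or distance of any of tape, sticker_roll, parcel, shackle, o_ring from where it was at the start of the episode above 0.03 m).
It also fails if it takes over 70 s, if anything falls off the work surface, if the arm or the gripper's body presses on something with over 40 N, if the wrist force passes 120 N, or if a joint passes its speed limit or range.

## Robot

A 6-joint arm with a two-finger parallel gripper is mounted at the origin on the work surface. World frame = base frame: x ahead of the robot, y to its left, z up, the work surface at z = 0. Lengths are in mm, angles in rad, forces in N, time in s.
With the tool pointing down it reaches from about 350 to 875 mm from the base axis. Payload 4.2 kg.
Tool frame: the origin (TCP) lies between the finger pads; the fingertips stand 11 mm ahead of it and the grasp point (between the pads) lies 8 mm behind it; z points along the fingers, y is the direction in which the jaws open and shut (so a half turn about z gives the same grasp; the last joint's range is limited). The gripper opens to 85 mm and grips with 20 to 120 N. Pads are 22 mm wide; open, the fingers measure 114 mm over their backs; the gripper's body (76 mm by 85 mm) begins 54 mm behind the grasp point. The pads swing forward as they close: fully open they stand 13 mm farther back than shut.
Start: joints at [-0.961, 0.385, 0.008, 0, -1.194, -0.259], TCP at [214.795, -586.909, 242.312] pointing down, gripper open.
Joint ranges: [-3.14, 3.14], [-1.21, 2.06], [-1.07, 1.41], [-3.16, 2.05], [-2.99, -0.16], [-3.1, 3.1]. Speed limits (rad/s): [2.79, 2.79, 3.14, 3.14, 3.14, 3.14].

## Interface

Orientations are given as a unit quaternion [x, y, z, w].
In Python, from bench import * gives the robot as it stands. The module is installed in compiled form; this text tells all that it offers.
- The arm moves only by the tool drive_tool, never from a script. Its argument "increments" is a list of rows, each a list of 3 entries, a list of its own where there are three numbers: the gripper command: -1 is shut, 1 is fully open, values between are in proportion, then the shift along the tool's x, y, z scaled (see below), then the turn about the tool's z scaled (see below). In form: [[hand, [tx, ty, tz], turn], ...]. A call has 1 to 20 rows; each row shifts and turns the commanded pose from where the row before left it, along the tool's axes as they then stand; what a row does not reach is not made up. The controller multiplies each number of a shift by 0.3 m and each number of a turn by 2 rad. A row lasts 1/8 s, in which the tool goes at most 62.5 mm and 10.7 degrees, less where a joint would pass 70% of its speed; a pose out of reach is approached as far as the arm can. A call with a number of a shift or a turn outside -1 to 1 is refused whole. A call with a gripper value outside its range is refused whole. The fingers move at their own pace and stop on an object; the grip force is fixed at half the most. Time passes only in rows, so rows that do not move let the fingers close. It gives the time, the measured TCP pose, the force and the opening at its end, in the units of the state.
- read_state(): the state, without advancing time (a new reading comes with each control period).
- get_image(name): name is "side" or "top"; returns the picture (420x560x3 uint8, red, green, blue); there is no depth.
- calibration(name): a dict with "fovy" (degrees; the focal length in pixels is half the picture's height over the tangent of half this angle, whatever the lens; pixels are square), "cx", "cy" (the principal point, pixels), "R" (3x3) and "t" (3): a world point X has camera coordinates R X + t. Camera axes: x right, y down, z forward; pixel columns grow to the right and rows downward; lengths in mm; the calibration is good to about 2 mm. A picture is of the moment at which its call begins. calibration takes no time and is no camera call.
- job_done(): hands the job in, once; it reports no verdict.
The state is a dict: "clock": time; "joints": joint angles; "joint_vel": joint speeds; "joint_efforts": joint torques, N m; "position": TCP position; "ee_rot": TCP orientation; "contact_force": force on the tool from outside, world axes, zero at the start; "wrist_torque": the same for the moment, N m; "gripper_width": finger opening in mm.
Only numpy, scipy, OpenCV 4.12 (cv2) and the standard library are available. Lean on these libraries where they do the work, as an engineer would, in place of code of your own. Each camera call takes 0.05 s, during which the arm holds its last target.

## Working session

There is one attempt and no reset: what is moved stays moved. The work goes in short steps, Python scripts to look and compute and a tool call to move; the robot and the scene stay as the last step left them, time stands still between calls to the robot, and variables do not carry over. Pictures are saved under pics/ and viewed, and the job is handed in when it is done.

Besides the shell and the picture viewer there is one more tool, called by a JSON object that holds its "op" and its "data". drive_tool: Moves the arm, as the interface text tells. Shifts and turns lie within -1 to 1; 1 stands for 0.3 m of shift or 2 rad of turn. Its arguments: {"type":"object","properties":{"increments":{"type":"array"}},"required":["increments"]}

```bash
mkdir -p pics
python3 - <<'E'
from bench import *
import cv2
for n in("top","side"):
    im=get_image(n); cv2.imwrite(f"pics/{n}0.png",cv2.cvtColor(im,cv2.COLOR_RGB2BGR)); print(n,calibration(n))
print(read_state())
E
```

```text
top {'fovy': 57.472700825373906, 'cx': 276.30453170370055, 'cy': 207.8125526700764, 'R': array([[-0.0648336 , -0.9978939 , -0.00209212],
       [-0.97436095,  0.06375702, -0.21576788],
       [ 0.21544684, -0.01195052, -0.97644244]]), 't': array([ 26.50886338, 573.70097173, 737.20259563])}
side {'fovy': 44.59777345195268, 'cx': 278.23706730400147, 'cy': 208.8074706403006, 'R': array([[-0.9005196 , -0.4347698 ,  0.00629796],
       [-0.29516338,  0.60059492, -0.7430776 ],
       [ 0.31928517, -0.67101487, -0.66917563]]), 't': array([ 505.1100526 ,  201.05111611, 1142.27473348])}
{'clock': 0.1, 'joints': array([-9.61387756e-01,  3.85509522e-01,  6.76888346e-03, -3.55280112e-04,
       -1.19401360e+00, -2.58596792e-01]), 'joint_vel': array([-0.00240488, -0.00174891,  0.00417455,  0.00076186, -0.00062247,
       -0.0003512 ]), 'joint_efforts': array([-3.80067795e-04, -3.93319094e+01,  1.88929653e+01,  4.19795841e+00,
       -2.57647087e-03,  4.02936820e-06]), 'position': array([ 214.61706536, -586.47557442,  241.3272599 ]), 'ee_rot': array([-1.74443212e-01,  9.84666736e-01,  9.57627647e-04, -2.61848871e-04]), 'contact_force': array([-0.0945455 ,  0.01753891,  0.02024459]), 'wrist_torque': array([ 0.01118579, -0.03683739, -0.0304559 ]), 'gripper_width': 85.26888707592866}
```

View pics/top0.png

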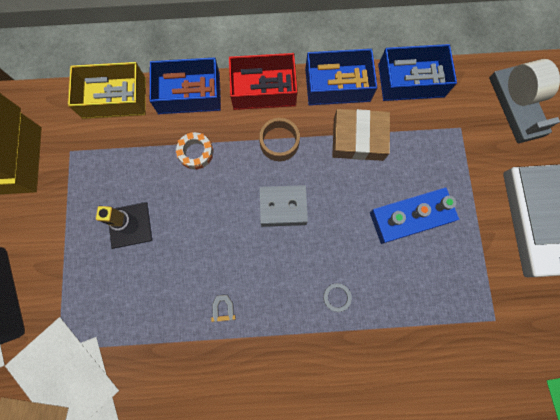

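View pics/side0.png

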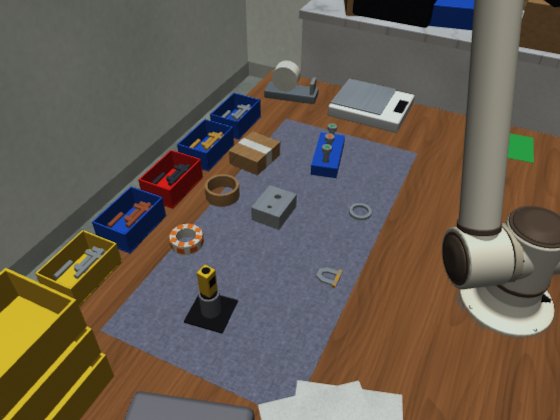

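The top view shows the block at (284,205) and the tray with the orange dot in the middle hole at (424,210). The gauge is at (104,213), in the dock at (130,225). The side view shows the same layout. Next I'll measure the positions.

```bash
cat > h.py <<'E'
import numpy as np, cv2
from bench import *
def cam(n):
    c=calibration(n); f=210/np.tan(np.radians(c["fovy"]/2)); return c,f,np.array(c["R"]),np.array(c["t"])
def ray(n,u,v):
    c,f,R,t=cam(n); d=R.T@np.array([(u-c["cx"])/f,(v-c["cy"])/f,1]); return -R.T@t,d
def plane(n,u,v,z):
    o,d=ray(n,u,v); return (o+d*(z-o[2])/d[2]).round(1)
def tri(a,b):
    (o1,d1),(o2,d2)=ray("top",*a),ray("side",*b)
    A=np.stack([d1,-d2],1); s=np.linalg.lstsq(A,o2-o1,rcond=None)[0]
    p,q=o1+s[0]*d1,o2+s[1]*d2; return ((p+q)/2).round(1),np.linalg.norm(p-q).round(1)
def proj(n,X):
    c,f,R,t=cam(n); p=R@np.array(X)+t; return (p[:2]/p[2]*f+[c["cx"],c["cy"]]).round(1)
def blobs(mask,roi,mina=8):
    x0,y0,x1,y1=roi; m=np.zeros_like(mask); m[y0:y1,x0:x1]=mask[y0:y1,x0:x1]
    k,l,s,c=cv2.connectedComponentsWithStats(m,connectivity=8)
    return [(c[i].round(1),s[i,4],s[i,:4]) for i in range(1,k) if s[i,4]>=mina]
def hsv(im): return cv2.cvtColor(im,cv2.COLOR_RGB2HSV)
E
python3 - <<'E'
from h import *
T=cv2.cvtColor(cv2.imread("pics/top0.png"),cv2.COLOR_BGR2RGB);S=cv2.cvtColor(cv2.imread("pics/side0.png"),cv2.COLOR_BGR2RGB)
for n,im,roi,bl,tr in(("top",T,(370,180,470,250),(250,175,320,235),(85,190,165,260)),("side",S,(300,115,350,180),(245,180,305,230),(180,255,245,330))):
    h=hsv(im)
    o=cv2.inRange(h,(3,110,90),(20,255,255)); g=cv2.inRange(h,(40,80,60),(90,255,255)); b=cv2.inRange(h,(105,150,60),(125,255,255))
    print(n,"orange",blobs(o,roi)); print(" green",blobs(g,roi)); 
    for u in blobs(o,roi): print(" dot z83",plane(n,*u[0],83))
    for u in blobs(g,roi): print(" green z83",plane(n,*u[0],83))
    y=cv2.inRange(h,(20,130,90),(35,255,255)); print(" yellow",blobs(y,tr))
cv2.imwrite("pics/a.png",np.vstack([np.hstack([cv2.resize(cv2.cvtColor(c,cv2.COLOR_RGB2BGR),(400,300),interpolation=cv2.INTER_CUBIC) for c in r]) for r in ((T[175:235,245:325],T[190:250,80:160]),(S[180:240,235:315],S[255:330,165:265]))]))
E
```

```text
top orange [(array([424.1, 209.1]), np.int32(39), array([421, 206,   7,   7], dtype=int32))]
 green [(array([449.2, 201.4]), np.int32(35), array([446, 199,   7,   6], dtype=int32)), (array([398.9, 216.9]), np.int32(39), array([396, 214,   7,   7], dtype=int32))]
 dot z83 [ 547.5 -310.    83. ]
 green z83 [ 560.1 -363.4   83. ]
 green z83 [ 534.8 -256.8   83. ]
 yellow [(array([103.7, 213.5]), np.int32(147), array([ 96, 206,  16,  16], dtype=int32))]
side orange [(array([326.3, 122. ]), np.int32(534), array([300, 115,  50,  20], dtype=int32)), (array([329.5, 135.4]), np.int32(11), array([328, 134,   4,   4], dtype=int32))]
 green [(array([332.2, 125.1]), np.int32(12), array([330, 124,   5,   3], dtype=int32)), (array([326.5, 146. ]), np.int32(12), array([325, 145,   4,   3], dtype=int32))]
 dot z83 [ 583.9 -375.6   83. ]
 dot z83 [ 549.2 -313.6   83. ]
 green z83 [ 562.  -367.7   83. ]
 green z83 [ 537.3 -260.7   83. ]
 yellow [(array([204.9, 273.1]), np.int32(138), array([197, 265,  18,  19], dtype=int32))]
```

View pics/a.png

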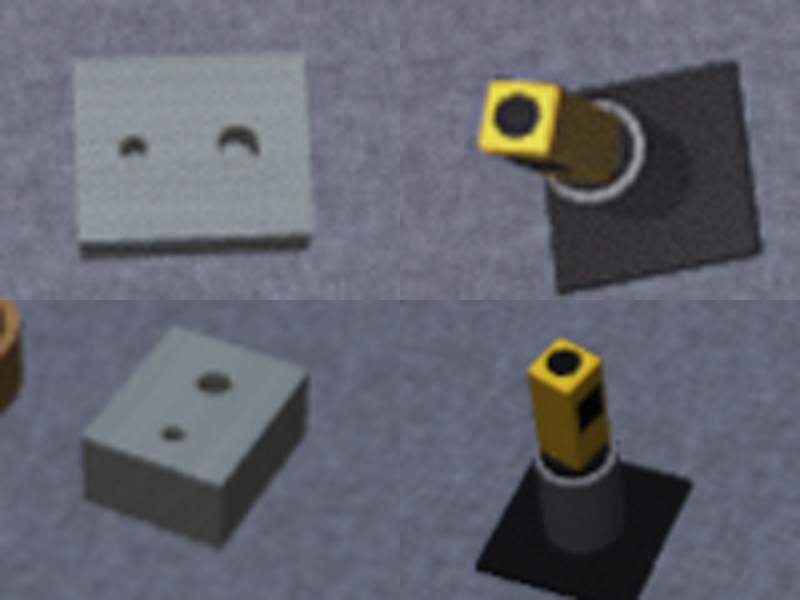

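Run:
```python
from h import *
from scipy.spatial.transform import Rotation as Ro
T=cv2.cvtColor(cv2.imread("pics/top0.png"),cv2.COLOR_BGR2RGB);S=cv2.cvtColor(cv2.imread("pics/side0.png"),cv2.COLOR_BGR2RGB)
for n,im,p in(("top",T,(284,212)),("side",S,(275,207))):
    g=cv2.GaussianBlur(im,(3,3),0); print(n, im[p[1],p[0]],hsv(im)[p[1],p[0]], im[190,240] )
R=Ro.from_quat(read_state()["ee_rot"]).as_matrix(); print(R.round(3))
# block top: low saturation & bright
for n,im,roi in(("top",T,(250,175,320,235)),("side",S,(245,180,305,230))):
    h=hsv(im); m=cv2.inRange(h,(0,0,115),(180,45,255)); 
    x0,y0,x1,y1=roi; k=np.zeros_like(m);k[y0:y1,x0:x1]=m[y0:y1,x0:x1]
    cs,_=cv2.findContours(k,0,cv2.CHAIN_APPROX_NONE); c=max(cs,key=cv2.contourArea)
    P=np.array([plane(n,*q,45)[:2] for q in cv2.convexHull(c)[:,0]],np.float32)
    r=cv2.minAreaRect(P); print(n,cv2.contourArea(c),r)
    cs=cv2.boxPoints(r); print(cs.round(1))
# yellow top face
h=hsv(T); m=cv2.inRange(h,(20,100,150),(35,255,255)); k=np.zeros_like(m);k[195:235,90:116]=m[195:235,90:116]
c=max(cv2.findContours(k,0,cv2.CHAIN_APPROX_NONE)[0],key=cv2.contourArea)
P=np.array([plane("top",*q,135)[:2] for q in cv2.convexHull(c)[:,0]],np.float32); print("gauge",cv2.minAreaRect(P))
# black dot on gauge top
for n,im,roi in(("top",T,(97,206,112,221)),("side",S,(199,263,214,275))):
    d=cv2.inRange(im,(0,0,0),(60,60,60)); b=blobs(d,roi,4); print(n,b,[plane(n,*q[0],135) for q in b])
```

```text
top [136 143 150] [105  24 150] [111 113 130]
side [121 131 137] [101  30 137] [ 97 100 119]
[[-0.939 -0.344 -0.001]
 [-0.344  0.939  0.002]
 [ 0.     0.002 -1.   ]]
top 4070.0 ((585.267578125, -29.378097534179688), (150.22657775878906, 129.6468505859375), 86.221435546875)
[[ 515.6 -100.1]
 [ 645.  -108.6]
 [ 654.9   41.3]
 [ 525.5   49.8]]
side 770.5 ((593.71484375, -30.049327850341797), (102.19986724853516, 91.1281967163086), 88.5826644897461)
[[546.9 -80. ]
 [638.  -82.3]
 [640.5  19.9]
 [549.4  22.2]]
gauge ((569.812255859375, 316.9749755859375), (26.839767456054688, 27.152151107788086), 84.07940673828125)
top [(array([102.6, 212.9]), np.int32(46), array([ 99, 210,   8,   7], dtype=int32))] [array([569.9, 318.5, 135. ])]
side [(array([205.4, 270.2]), np.int32(38), array([202, 268,   8,   6], dtype=int32))] [array([570.4, 316.5, 135. ])]
```

Run:
```python
from h import *
f=lambda p,o:((p[0]+.5)/5-.5+o[0],(p[1]+.5)/5-.5+o[1])
for n,o,cs in(("top",(245,175),[(75,58),(303,53),(313,236),(82,243)]),("side",(235,180),[(177,26),(308,75),(220,187),(84,137)])):
    P=np.array([plane(n,*f(c,o),45)[:2] for c in cs]); print(n,P)
    print(" sides",np.linalg.norm(P-np.roll(P,-1,0),axis=1).round(1)," centre",P.mean(0))
    y=(P[0]-P[1]+P[3]-P[2]) if n=="top" else (P[3]-P[0]+P[2]-P[1]); y/=np.linalg.norm(y); print(" ydir",y," hole",P.mean(0)-20*y,"small",P.mean(0)+25*y)
print("side hole seen",plane("side",*f((214,83),(235,180)),45),"small",plane("side",*f((174,134),(235,180)),45))
print("top hole seen",plane("top",*f((238,145),(245,175)),45))
# tape, gauge directions
T=cv2.cvtColor(cv2.imread("pics/top0.png"),cv2.COLOR_BGR2RGB)
print("yellow quad dirs", plane("top",*((485+.5-400)/5-.5+80,(83+.5)/5-.5+190),135),plane("top",*((558+.5-400)/5-.5+80,(82+.5)/5-.5+190),135),plane("top",*((550.5-400)/5-.5+80,(155.5)/5-.5+190),135),plane("top",*((481.5-400)/5-.5+80,(152.5)/5-.5+190),135))
print("dock corners",[plane("top",*((a+.5-400)/5-.5+80,(b+.5)/5-.5+190),6) for a,b in((737,62),(760,250),(562,292))])
```

```text
top [[628.2  21.9]
 [624.  -76.7]
 [543.6 -74.4]
 [546.9  23.4]]
 sides [98.7 80.4 97.9 81.3]  centre [585.675 -26.45 ]
 ydir [0.03815956 0.99927166]  hole [584.91180881 -46.43543318] small [586.62898898  -1.46820853]
side [[623.8 -79. ]
 [544.5 -73.1]
 [548.5  24.3]
 [626.5  21.2]]
 sides [ 79.5  97.5  78.1 100.2]  centre [585.825 -26.65 ]
 ydir [0.03388741 0.99942566]  hole [585.14725183 -46.63851314] small [586.67218521  -1.66435858]
side hole seen [585.7 -45.7  45. ] small [586.6  -1.   45. ]
top hole seen [585.1 -45.6  45. ]
yellow quad dirs [583.7 330.3 135. ] [582.2 302.6 135. ] [554.1 304.8 135. ] [557.  330.8 135. ]
dock corners [array([619.1, 277.8,   6. ]), array([533.1, 267. ,   6. ]), array([520.2, 353.5,   6. ])]
```

{"op": "drive_tool", "data": {"increments": [[1,[-0.136,0.0477,0],0],[1,[-0.136,0.0477,0],0],[1,[-0.136,0.0477,0],0],[1,[-0.136,0.0477,0],0],[1,[-0.136,0.0477,0],0],[1,[-0.136,0.0477,0],0],[1,[-0.136,0.0477,0],0],[1,[-0.136,0.0477,0],0],[1,[-0.136,0.0477,0],0],[1,[-0.136,0.0477,0],0],[1,[0,0,0],-0.09],[1,[0,0,0],-0.09],[1,[0,0,0],-0.09],[1,[0,0,0],-0.09],[1,[0,0,0],-0.09],[1,[0,0,0],-0.09],[1,[0,0,0],-0.09],[1,[0,0,0],-0.09],[1,[0,0,0],0]]}}

```text
clock: 2.48
position: [548.5, -312.2, 241.8]
ee_rot: [0.78, -0.626, -0.001, 0.0]
contact_force: [0.6, 0.1, -0.4]
gripper_width: 85.2
```

```bash
cat >> h.py <<'E'
from scipy.spatial.transform import Rotation as Ro
def go(X,yaw=None):
    s=read_state(); R=Ro.from_quat(s["ee_rot"]).as_matrix(); y=np.degrees(np.arctan2(R[1,1],R[0,1]))
    d=R.T@(np.array(X)-s["position"])
    print("t",round(s["clock"],2),"pos",s["position"].round(1),"yaw_y",y.round(2),"tilt",np.degrees(np.arccos(-R[2,2])).round(2),"w",round(s["gripper_width"],1),"F",s["contact_force"].round(2),"M",s["wrist_torque"].round(2))
    print("tool mm",d.round(1),"scaled total",(d/300).round(4))
    if yaw is not None: e=(y-yaw+180)%360-180; print("turn deg",e,"scaled",np.radians(e)/2)
E
python3 - <<'E'
from h import *
go([548,-312,140],193.4)
E
```

```text
t 2.48 pos [ 548.5 -312.2  241.8] yaw_y -167.52 tilt 0.06 w 85.2 F [ 0.6   0.11 -0.36] M [ 0.03 -0.03 -0.04]
tool mm [ -0.2   0.4 101.8] scaled total [-0.0008  0.0013  0.3392]
turn deg -0.9191817859424418 scaled -0.00802137429452867
```

{"op": "drive_tool", "data": {"increments": [[1,[0,0,0.1],-0.008],[1,[0,0,0.1],0],[1,[0,0,0.1],0],[1,[0,0,0.1],0],[1,[0,0,0.06],0],[1,[0,0,0.06],0],[1,[0,0,0.06],0],[1,[0,0,0],0]]}}

```text
clock: 3.48
position: [547.7, -312.0, 66.5]
ee_rot: [0.785, -0.619, -0.002, 0.001]
contact_force: [0.8, -0.1, -0.1]
gripper_width: 85.4
```

Run:
```python
from h import *
go([548,-312,67],193.4)
T=get_image("top");S=get_image("side")
cv2.imwrite("pics/b.png",cv2.cvtColor(np.hstack([cv2.resize(T[150:270,350:510],(400,300)),cv2.resize(S[90:210,240:400],(400,300))]),cv2.COLOR_RGB2BGR))
```

```text
t 3.48 pos [ 547.7 -312.    66.5] yaw_y -166.53 tilt 0.2 w 85.4 F [ 0.77 -0.14 -0.15] M [ 0.01 -0.06  0.02]
tool mm [ 0.1 -0.2 -0.5] scaled total [ 0.0002 -0.0008 -0.0016]
turn deg 0.06701319131610717 scaled 0.0005848004153674711
```

View pics/b.png

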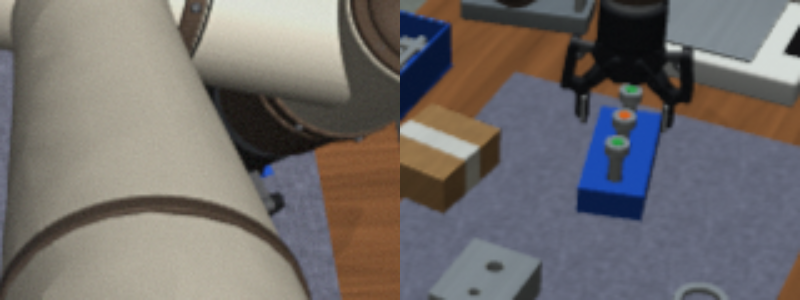

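In the side view the orange-dotted head (crop 625,118) is centred between the open fingers and the green pins are clear. The arm hides the top view. I'll close on the head.

{"op": "drive_tool", "data": {"increments": [[-1,[0,0,0],0],[-1,[0,0,0],0],[-1,[0,0,0],0],[-1,[0,0,0],0],[-1,[0,0,0],0],[-1,[0,0,0],0],[-1,[0,0,0],0],[-1,[0,0,0],0]]}}

```text
clock: 4.58
position: [549.1, -312.5, 68.9]
ee_rot: [0.786, -0.619, 0.0, -0.0]
contact_force: [0.2, -0.1, 4.4]
gripper_width: 25.8
```

Run:
```python
from h import *
go([548,-312,67],193.4)
S=get_image("side")
cv2.imwrite("pics/c.png",cv2.cvtColor(cv2.resize(S[90:210,240:400],(640,480)),cv2.COLOR_RGB2BGR))
```

```text
t 4.58 pos [ 549.1 -312.5   68.9] yaw_y -166.46 tilt 0.06 w 25.8 F [ 0.24 -0.09  4.43] M [0.05 0.21 0.03]
tool mm [-0.8  0.9  1.9] scaled total [-0.0026  0.0032  0.0064]
turn deg 0.13821689398423587 scaled 0.0012061699409524297
```

View pics/c.png

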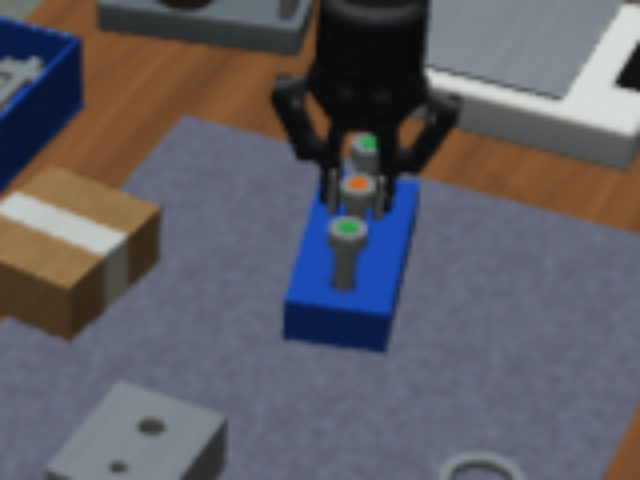

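{"op": "drive_tool", "data": {"increments": [[-1,[0,0,-0.02],0],[-1,[0,0,-0.04],0],[-1,[0,0,-0.06],0],[-1,[0,0,-0.06],0],[-1,[0,0,-0.06],0],[-1,[0,0,-0.04],0],[-1,[0,0,-0.02],0],[-1,[0,0,0],0],[-1,[0,0,0],0]]}}

```text
clock: 5.75
position: [548.3, -312.1, 157.5]
ee_rot: [0.785, -0.619, -0.001, 0.0]
contact_force: [-0.9, 0.6, -2.1]
gripper_width: 25.5
```

Run:
```python
from h import *
go([585,-46.2,160],193.4)
S=get_image("side")
cv2.imwrite("pics/d.png",cv2.cvtColor(cv2.resize(S[60:180,240:400],(640,480)),cv2.COLOR_RGB2BGR))
```

```text
t 5.75 pos [ 548.3 -312.1  157.5] yaw_y -166.49 tilt 0.1 w 25.5 F [-0.94  0.56 -2.14] M [-0.02 -0.03  0.03]
tool mm [-250.   -97.8   -2.4] scaled total [-0.8333 -0.326  -0.0079]
turn deg 0.1126728037228304 scaled 0.0009832557012083574
```

View pics/d.png

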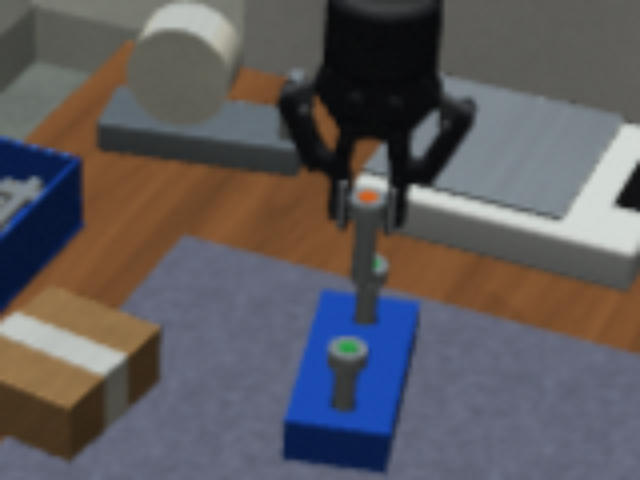

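{"op": "drive_tool", "data": {"increments": [[-1,[-0.04,-0.016,0],0],[-1,[-0.08,-0.031,0],0],[-1,[-0.09,-0.035,0],0],[-1,[-0.09,-0.035,0],0],[-1,[-0.09,-0.035,0],0],[-1,[-0.09,-0.035,0],0],[-1,[-0.09,-0.035,0],0],[-1,[-0.09,-0.035,0],0],[-1,[-0.08,-0.031,0],0],[-1,[-0.06,-0.025,0],0],[-1,[-0.033,-0.013,0],0],[-1,[0,0,0],0],[-1,[0,0,0],0],[-1,[0,0,0],0]]}}

```text
clock: 7.55
position: [585.3, -47.2, 158.3]
ee_rot: [0.785, -0.619, -0.0, 0.0]
contact_force: [-0.3, 0.5, -1.3]
gripper_width: 25.5
```

Run:
```python
from h import *
go([585,-46.2,160],193.4)
S=get_image("side");T=get_image("top")
cv2.imwrite("pics/e_side_raw.png",cv2.cvtColor(S,cv2.COLOR_RGB2BGR))
o=cv2.inRange(hsv(S),(3,110,90),(20,255,255))
print(blobs(o,(240,100,340,200)), proj("side",[585,-46.2,173]),proj("top",[585,-46.2,173]))
cv2.imwrite("pics/e.png",cv2.cvtColor(np.hstack([cv2.resize(S[100:240,220:330],(400,509)),cv2.resize(T[140:270,230:340],(400,509))]),cv2.COLOR_RGB2BGR))
```

```text
t 7.55 pos [585.3 -47.2 158.3] yaw_y -166.54 tilt 0.01 w 25.5 F [-0.32  0.49 -1.3 ] M [-0.02  0.   -0.  ]
tool mm [-1.   0.1 -1.7] scaled total [-0.0034  0.0002 -0.0057]
turn deg 0.06183128515277758 scaled 0.0005395797533277269
[(array([315.4, 114. ]), np.int32(855), array([295, 100,  45,  32], dtype=int32)), (array([258.4, 122.1]), np.int32(24), array([255, 120,   7,   5], dtype=int32)), (array([247.9, 135. ]), np.int32(73), array([240, 127,  15,  14], dtype=int32)), (array([264.7, 136.9]), np.int32(29), array([262, 131,   6,  12], dtype=int32)), (array([275.2, 143.7]), np.int32(18), array([273, 142,   6,   6], dtype=int32)), (array([250.3, 153.7]), np.int32(240), array([240, 145,  25,  17], dtype=int32)), (array([277.6, 155.9]), np.int32(16), array([275, 154,   6,   4], dtype=int32))] [278.  156.2] [295.2 187.7]
```

View pics/e.png

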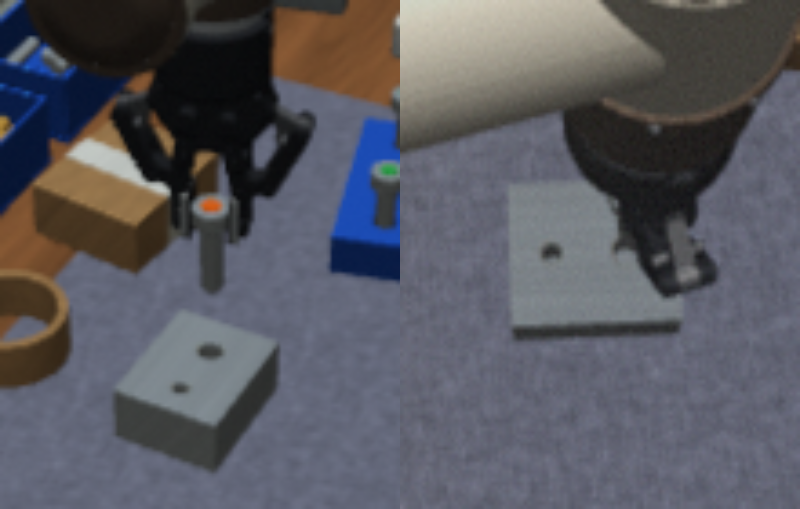

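{"op": "drive_tool", "data": {"increments": [[-1,[-0.0034,0,0.04],0],[-1,[0,0,0.05],0],[-1,[0,0,0.04],0],[-1,[0,0,0.03],0],[-1,[0,0,0.01],0],[-1,[0,0,0],0],[-1,[0,0,0],0]]}}

```text
clock: 8.52
position: [585.6, -45.4, 107.8]
ee_rot: [0.785, -0.619, 0.0, -0.0]
contact_force: [-0.2, -0.9, -1.7]
gripper_width: 25.8
```

```bash
cat >> h.py <<'E'
def dot(S,roi):
    x0,y0,x1,y1=roi; c=S[y0:y1,x0:x1].astype(float); w=np.clip(c[...,0]-c[...,2]-40,0,None); w*= (w>25)
    v,u=np.mgrid[y0:y1,x0:x1]; return (w*u).sum()/w.sum(),(w*v).sum()/w.sum()
E
python3 - <<'E'
from h import *
S=cv2.cvtColor(cv2.imread("pics/e_side_raw.png"),cv2.COLOR_BGR2RGB)
d=dot(S,(271,151,285,161)); print(d,plane("side",*d,172.4))
go([585.2,-46.2,108],193.4)
S=get_image("side")
z=read_state()["position"][2]; cv2.imwrite("pics/f_raw.png",cv2.cvtColor(S,cv2.COLOR_RGB2BGR))
p=proj("side",[585,-46.2,z+14.1]).round().astype(int); print(p)
d=dot(S,(p[0]-7,p[1]-5,p[0]+8,p[1]+6)); print(d,plane("side",*d,z+14.1))
cv2.imwrite("pics/f.png",cv2.cvtColor(cv2.resize(S[155:240,235:315],(560,595),interpolation=cv2.INTER_CUBIC),cv2.COLOR_RGB2BGR))
E
```

```text
(np.float64(277.5884057971015), np.float64(156.0626086956522)) [586.5 -46.9 172.4]
t 8.53 pos [585.6 -45.4 107.8] yaw_y -166.47 tilt 0.06 w 25.8 F [-0.25 -0.85 -1.72] M [ 0.   -0.06  0.04]
tool mm [ 0.7  0.6 -0.2] scaled total [ 0.0023  0.0019 -0.0006]
turn deg 0.1325843947820431 scaled 0.0011570171128553208
[278 173]
(np.float64(277.13120567375887), np.float64(172.88770685579198)) [586.5 -44.9 122. ]
```

View pics/f.png

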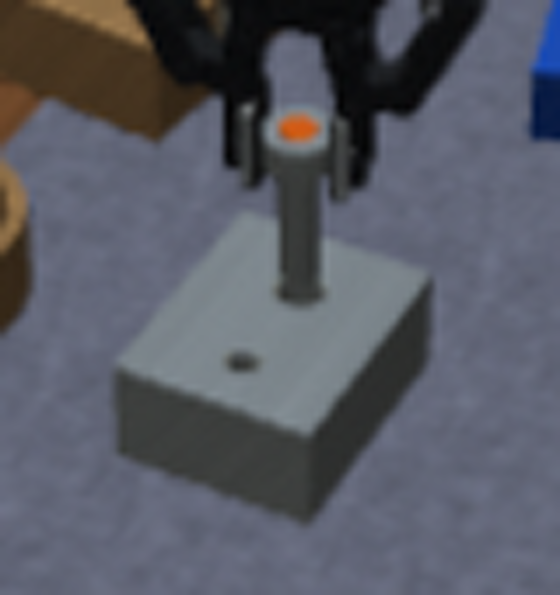

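{"op": "drive_tool", "data": {"increments": [[-1,[0.0027,0.0044,0],0],[-1,[0,0,0],0],[-1,[0,0,0.01],0],[-1,[0,0,0.01],0],[-1,[0,0,0.01],0],[-1,[0,0,0],0]]}}

```text
clock: 9.32
position: [584.9, -46.6, 98.4]
ee_rot: [0.786, -0.619, 0.001, -0.001]
contact_force: [1.7, -0.4, -0.7]
gripper_width: 25.8
```

```bash
cat > look.py <<'E'
from h import *
import sys
go([585.2,-46.2,66],193.4)
S=get_image("side"); z=read_state()["position"][2]
p=proj("side",[585,-46.2,z+14.1]).round().astype(int)
d=dot(S,(p[0]-7,p[1]-5,p[0]+8,p[1]+6)); print(np.round(d,2),plane("side",*d,z+14.1), "at z80:",plane("side",*d,80))
cv2.imwrite(sys.argv[1],cv2.cvtColor(cv2.resize(S[155:240,235:315],(560,595),interpolation=cv2.INTER_CUBIC),cv2.COLOR_RGB2BGR))
E
python3 look.py pics/g.png
```

```text
t 9.32 pos [584.9 -46.6  98.4] yaw_y -166.47 tilt 0.1 w 25.8 F [ 1.71 -0.36 -0.72] M [-0.17 -0.57 -0.01]
tool mm [-0.3 -0.3 32.4] scaled total [-0.0011 -0.0011  0.1082]
turn deg 0.13498877197525871 scaled 0.001177999262096057
[277.56 175.66] [585.8 -46.  112.6] at z80: [603.6 -83.3  80. ]
```

View pics/g.png

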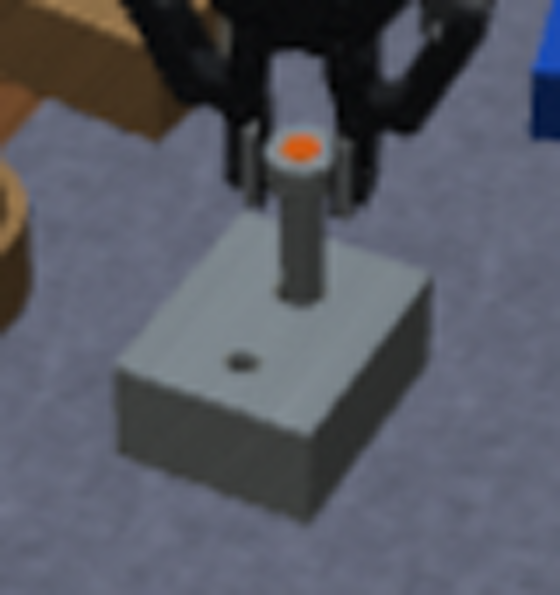

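{"op": "drive_tool", "data": {"increments": [[-1,[0,-0.002,0],0],[-1,[0,0,0.01],0],[-1,[0,0,0.01],0],[-1,[0,0,0.01],0],[-1,[0,0,0.01],0],[-1,[0,0,0],0]]}}

```text
clock: 10.12
position: [585.2, -46.4, 86.1]
ee_rot: [0.785, -0.619, 0.0, -0.0]
contact_force: [4.7, -0.9, -2.5]
gripper_width: 26.0
```

```bash
python3 look.py pics/g2.png
```

```text
t 10.12 pos [585.2 -46.4  86.1] yaw_y -166.47 tilt 0.06 w 26.0 F [ 4.66 -0.92 -2.53] M [-0.49 -1.36 -0.04]
tool mm [-0.2 -0.  20.1] scaled total [-0.0005 -0.0002  0.067 ]
turn deg 0.1261592723017202 scaled 0.0011009473417925512
[277.45 179.59] [585.9 -45.7 100.2] at z80: [596.8 -68.4  80. ]
```

View pics/g2.png

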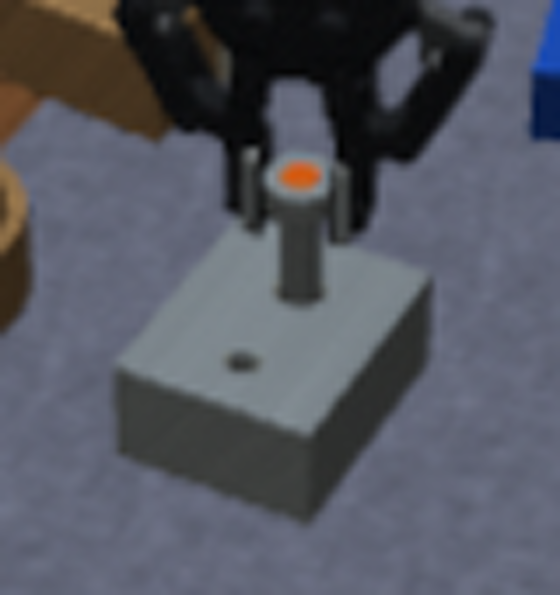

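{"op": "drive_tool", "data": {"increments": [[-1,[0,-0.002,0],0],[-1,[0,0,0.01],0],[-1,[0,0,0.01],0],[-1,[0,0,0.01],0],[-1,[0,0,0.01],0],[-1,[0,0,0.01],0],[-1,[0,0,0],0]]}}

```text
clock: 11.05
position: [585.3, -46.4, 71.0]
ee_rot: [0.785, -0.619, 0.0, 0.0]
contact_force: [3.8, -3.1, -1.0]
gripper_width: 26.0
```

```bash
python3 look.py pics/g3.png
```

```text
t 11.05 pos [585.3 -46.4  71. ] yaw_y -166.49 tilt 0.0 w 26.0 F [ 3.77 -3.09 -1.02] M [-0.91 -1.3  -0.06]
tool mm [-0.2  0.1  5. ] scaled total [-0.0006  0.0002  0.0165]
turn deg 0.1147457546754822 scaled 0.001001345610886421
[277.36 184.22] [586.  -45.7  85. ] at z80: [588.7 -51.3  80. ]
```

View pics/g3.png

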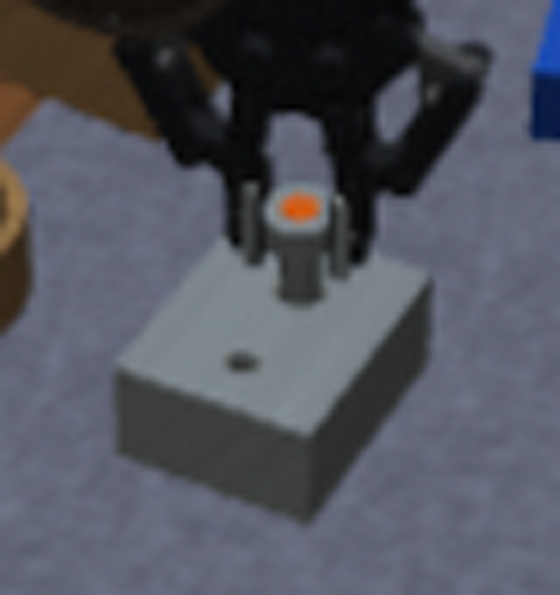

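{"op": "drive_tool", "data": {"increments": [[-1,[0,0,0.005],0],[-1,[0,0,0.005],0],[-1,[0,0,0.004],0],[-1,[0,0,0],0]]}}

```text
clock: 11.6
position: [585.4, -46.4, 67.1]
ee_rot: [0.785, -0.619, 0.0, -0.0]
contact_force: [4.0, -3.5, 1.2]
gripper_width: 26.1
```

```bash
python3 look.py pics/g4.png
```

```text
t 11.6 pos [585.4 -46.4  67.1] yaw_y -166.48 tilt 0.02 w 26.1 F [ 4.02 -3.53  1.16] M [-1.16 -1.11 -0.05]
tool mm [-0.3  0.2  1.1] scaled total [-0.0009  0.0005  0.0038]
turn deg 0.12400301198044872 scaled 0.0010821304207244023
[277.24 185.33] [586.4 -45.7  81.2] at z80: [587.  -47.1  80. ]
```

{"op": "drive_tool", "data": {"increments": [[-1,[0,0,0.004],0],[-1,[0,0,0.004],0],[-1,[0,0,0],0]]}}

```text
clock: 12.02
position: [585.6, -46.5, 65.9]
ee_rot: [0.786, -0.619, 0.0, -0.0]
contact_force: [2.3, -3.9, 6.9]
gripper_width: 25.7
```

```bash
python3 look.py pics/g5.png
```

```text
t 12.03 pos [585.6 -46.5  65.9] yaw_y -166.44 tilt 0.05 w 25.7 F [ 2.33 -3.86  6.92] M [-1.07 -0.56 -0.02]
tool mm [-0.4  0.3 -0.1] scaled total [-0.0012  0.001  -0.0004]
turn deg 0.15792799557641501 scaled 0.001378181751941741
[277.19 185.65] [586.6 -45.9  80. ] at z80: [586.6 -45.9  80. ]
```

{"op": "drive_tool", "data": {"increments": [[-1,[0,0,0.003],0],[-1,[0,0,0],0],[1,[0,0,0],0],[1,[0,0,0],0],[1,[0,0,0],0],[1,[0,0,0],0],[1,[0,0,0],0],[1,[0,0,0],0],[1,[0,0,-0.05],0],[1,[0,0,-0.15],0],[1,[0,0,-0.15],0],[1,[0,0,-0.1],0],[1,[0,0,0],0]]}}

```text
clock: 13.7
position: [587.0, -46.2, 203.3]
ee_rot: [0.786, -0.619, 0.003, -0.003]
contact_force: [-0.0, -0.6, -0.2]
gripper_width: 85.3
```

```bash
python3 look.py pics/h.png
python3 - <<'E'
from h import *
S=get_image("side"); p=proj("side",[585.6,-46.2,80]).round().astype(int); d=dot(S,(p[0]-7,p[1]-5,p[0]+8,p[1]+6)); print(d,proj("side",[585.6,-46.2,80]),plane("side",*d,80))
T=get_image("top");cv2.imwrite("pics/h2.png",cv2.cvtColor(T,cv2.COLOR_RGB2BGR))
E
```

```text
t 13.7 pos [587.  -46.2 203.3] yaw_y -166.45 tilt 0.47 w 85.3 F [-0.   -0.59 -0.22] M [ 0.02 -0.01 -0.01]
tool mm [ -0.6   2.9 137.3] scaled total [-0.0019  0.0095  0.4576]
turn deg 0.14515519427186518 scaled 0.0012667180332080303
[273.34 143.19] [592.6 -35.8 215.1] at z80: [ 678.7 -210.9   80. ]
(np.float64(277.70342679127725), np.float64(185.20623052959502)) [277.6 185.7] [586.2 -48.1  80. ]
```

View pics/h.png

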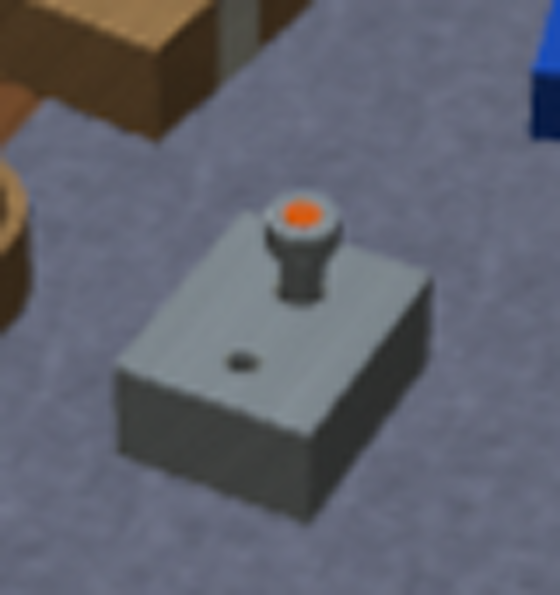

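View pics/h2.png

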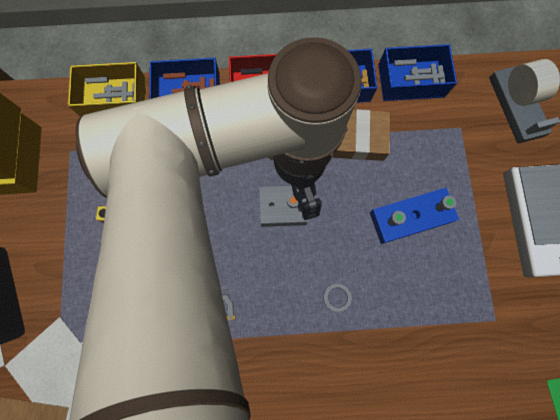

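The pin stands in the bore and is released: head at crop (302,215), with the dot at (277.7,185.2) against a predicted (277.6,185.7). Next is the gauge.

Run:
```python
from h import *
go([570,317.5,200],176)
```

```text
t 13.85 pos [584.6 -46.3 198.5] yaw_y -166.5 tilt 0.06 w 85.2 F [-0.84  0.6   0.6 ] M [0.04 0.04 0.01]
tool mm [-357.2  -70.7   -1.4] scaled total [-1.1906 -0.2358 -0.0046]
turn deg 17.503280594239413 scaled 0.15274493813495368
```

{"op": "drive_tool", "data": {"increments": [[1,[-0.05,-0.01,0],0],[1,[-0.1,-0.02,0],0],[1,[-0.13,-0.026,0],0],[1,[-0.13,-0.026,0],0],[1,[-0.13,-0.026,0],0],[1,[-0.13,-0.026,0],0],[1,[-0.13,-0.026,0],0],[1,[-0.13,-0.026,0],0],[1,[-0.13,-0.026,0],0],[1,[-0.08,-0.015,0],0],[1,[-0.05,-0.009,0],0],[1,[0,0,0],0.08],[1,[0,0,0],0.073],[1,[0,0,0],0],[1,[0,0,0],0]]}}

```text
clock: 15.72
position: [570.7, 317.0, 198.8]
ee_rot: [-0.682, 0.731, 0.0, -0.0]
contact_force: [-0.9, 0.2, 0.0]
gripper_width: 85.5
```

Run:
```python
from h import *
go([570,317.5,97],176)
S=get_image("side");T=get_image("top")
cv2.imwrite("pics/i_top.png",cv2.cvtColor(T,cv2.COLOR_RGB2BGR));cv2.imwrite("pics/i_side.png",cv2.cvtColor(S,cv2.COLOR_RGB2BGR))
cv2.imwrite("pics/i.png",cv2.cvtColor(np.hstack([cv2.resize(S[220:340,140:260],(400,400)),cv2.resize(T[170:250,240:320],(400,400),interpolation=cv2.INTER_CUBIC)]),cv2.COLOR_RGB2BGR))
d=dot(T,(284,190,304,210)); print("top dot",d,proj("top",[585.5,-46.2,80]),plane("top",*d,80))
d=dot(S,(271,180,285,191)); print("side dot",d,plane("side",*d,80)); print(tri(dot(T,(284,190,304,210)),d))
```

```text
t 15.72 pos [570.7 317.  198.8] yaw_y 176.07 tilt 0.02 w 85.5 F [-0.89  0.22  0.03] M [ 0.   -0.06 -0.02]
tool mm [ -0.5   0.7 101.8] scaled total [-0.0017  0.0023  0.3392]
turn deg 0.06972403573777797 scaled 0.0006084569957012096
top dot (np.float64(293.01750663129974), np.float64(199.78037135278515)) [293.1 199.5] [585. -46.  80.]
side dot (np.float64(277.6798392498325), np.float64(185.1908908238446)) [586.3 -48.1  80. ]
(array([584.8, -45.8,  82.1]), np.float64(0.7))
```

View pics/i.png

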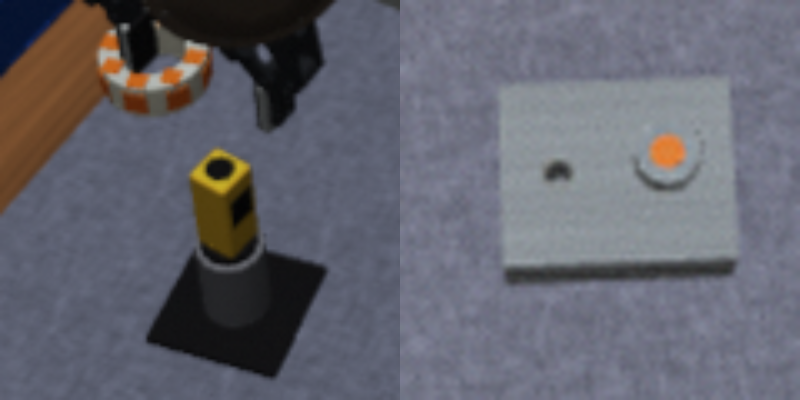

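The top view puts the dot at (585.0,-46.0), on the bore axis. The gripper is above the gauge and clear of the sticker roll, so I'll descend and grip.

{"op": "drive_tool", "data": {"increments": [[1,[-0.0015,0.002,0.05],0],[1,[0,0,0.08],0],[1,[0,0,0.08],0],[1,[0,0,0.07],0],[1,[0,0,0.04],0],[1,[0,0,0.019],0],[1,[0,0,0],0],[-1,[0,0,0],0],[-1,[0,0,0],0],[-1,[0,0,0],0],[-1,[0,0,0],0],[-1,[0,0,0],0],[-1,[0,0,0],0],[-1,[0,0,0],0]]}}

```text
clock: 17.58
position: [570.3, 318.1, 97.8]
ee_rot: [-0.682, 0.731, -0.0, 0.0]
contact_force: [-0.8, -0.3, 6.0]
gripper_width: 28.0
```

Run:
```python
from h import *
go([570,317.5,172],176)
S=get_image("side")
cv2.imwrite("pics/j.png",cv2.cvtColor(cv2.resize(S[220:340,140:260],(500,500)),cv2.COLOR_RGB2BGR))
```

```text
t 17.57 pos [570.3 318.1  97.8] yaw_y 176.0 tilt 0.05 w 28.0 F [-0.79 -0.35  5.99] M [ 0.05  0.42 -0.03]
tool mm [  0.5   0.2 -74.2] scaled total [ 0.0018  0.0007 -0.2475]
turn deg 0.003915968606037268 scaled 3.417327279004151e-05
```

View pics/j.png

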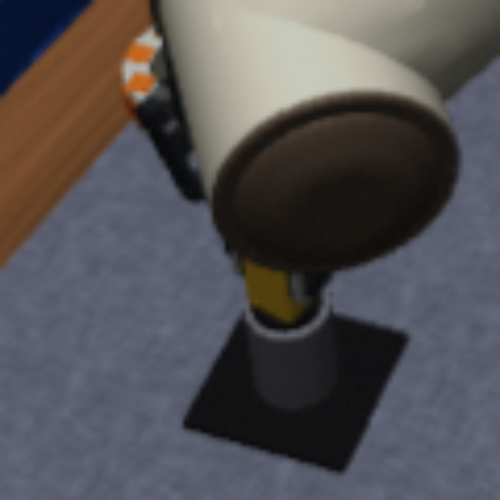

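Width 28.0 mm matches the handle. I'll lift straight up.

{"op": "drive_tool", "data": {"increments": [[-1,[0,0,-0.02],0],[-1,[0,0,-0.04],0],[-1,[0,0,-0.06],0],[-1,[0,0,-0.06],0],[-1,[0,0,-0.06],0],[-1,[0,0,-0.06],0],[-1,[0,0,-0.06],0],[-1,[0,0,-0.04],0],[-1,[0,0,-0.02],0],[-1,[0,0,0],0],[-1,[0,0,0],0]]}}

```text
clock: 19.0
position: [569.7, 317.6, 222.3]
ee_rot: [-0.682, 0.731, 0.0, -0.001]
contact_force: [0.5, -0.7, -2.8]
gripper_width: 27.9
```

Run:
```python
from h import *
go([585.3,-46.2,220],176)
S=get_image("side")
cv2.imwrite("pics/k.png",cv2.cvtColor(cv2.resize(S[180:340,130:290],(500,500)),cv2.COLOR_RGB2BGR))
```

```text
t 19.0 pos [569.7 317.6 222.3] yaw_y 175.98 tilt 0.1 w 27.9 F [ 0.53 -0.71 -2.8 ] M [ 0.02  0.06 -0.01]
tool mm [361.8 -41.1   2.6] scaled total [ 1.206  -0.1369  0.0086]
turn deg -0.019701669317839787 scaled -0.00017192949886772474
```

View pics/k.png

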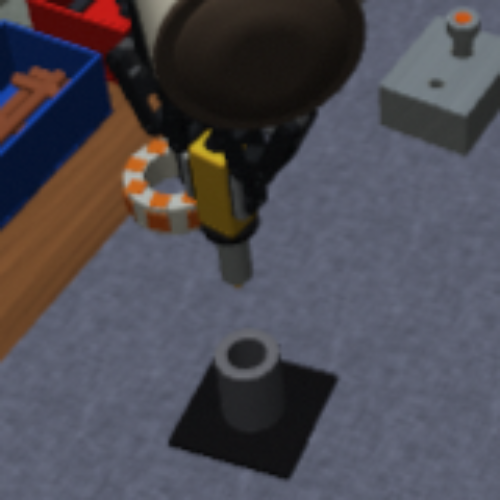

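The gauge is out of the dock and hangs upright, with its nose at crop (238,285). I'll carry it over the pin.

{"op": "drive_tool", "data": {"increments": [[-1,[0.04,-0.005,0],0],[-1,[0.08,-0.009,0],0],[-1,[0.12,-0.014,0],0],[-1,[0.13,-0.015,0],0],[-1,[0.13,-0.015,0],0],[-1,[0.13,-0.015,0],0],[-1,[0.13,-0.015,0],0],[-1,[0.13,-0.015,0],0],[-1,[0.12,-0.014,0],0],[-1,[0.1,-0.011,0],0],[-1,[0.06,-0.007,0],0],[-1,[0.036,-0.004,0],0],[-1,[0,0,0],0],[-1,[0,0,0],0],[-1,[0,0,0],0]]}}

```text
clock: 20.92
position: [586.4, -45.2, 223.0]
ee_rot: [-0.682, 0.731, 0.0, -0.0]
contact_force: [0.3, -0.8, -2.2]
gripper_width: 27.9
```

Run:
```python
from h import *
go([585.3,-46.2,190],176)
S=get_image("side")
cv2.imwrite("pics/l.png",cv2.cvtColor(cv2.resize(S[100:240,205:345],(560,560),interpolation=cv2.INTER_CUBIC),cv2.COLOR_RGB2BGR))
z=read_state()["position"][2]; print("pred tip in crop",(proj("side",[*read_state()["position"][:2],z-87.8])-[205,100])*4,"dot",(proj("side",[585.2,-46.2,80])-[205,100])*4)
```

```text
t 20.93 pos [586.4 -45.2 223. ] yaw_y 176.06 tilt 0.01 w 27.9 F [ 0.28 -0.82 -2.2 ] M [-0.01 -0.03  0.03]
tool mm [ 1.1  1.  33. ] scaled total [0.0037 0.0034 0.1102]
turn deg 0.060033578265802134 scaled 0.0005238918012459774
pred tip in crop [288.8 274.4] dot [290.8 342.8]
```

View pics/l.png

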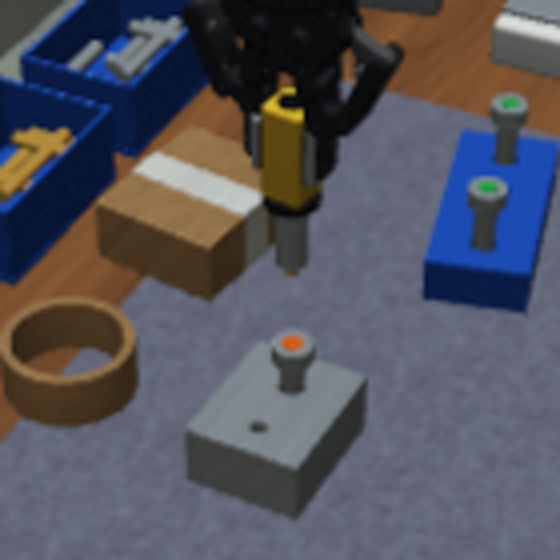

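The nose at crop (290,275) and the dot at (292,342) both match their predicted positions. I'll descend to about 5 mm above the dot.

{"op": "drive_tool", "data": {"increments": [[-1,[0.0037,0.0034,0.02],0],[-1,[0,0,0.04],0],[-1,[0,0,0.05],0],[-1,[0,0,0.03],0],[-1,[0,0,0.02],0],[-1,[0,0,0.007],0],[-1,[0,0,0],0],[-1,[0,0,0],0]]}}

```text
clock: 21.98
position: [585.6, -47.0, 173.5]
ee_rot: [-0.682, 0.731, -0.0, 0.0]
contact_force: [0.1, 0.2, -1.5]
gripper_width: 27.6
```

```bash
cat > l2.py <<'E'
from h import *
import sys
go([585.3,-46.2,162.8],176)
S=get_image("side")
cv2.imwrite(sys.argv[1],cv2.cvtColor(cv2.resize(S[130:230,230:330],(600,600),interpolation=cv2.INTER_CUBIC),cv2.COLOR_RGB2BGR))
s=read_state()["position"]; print("pred tip",(proj("side",[*s[:2],s[2]-87.8])-[230,130])*6)
E
python3 l2.py pics/m.png
```

```text
t 21.98 pos [585.6 -47.  173.5] yaw_y 175.99 tilt 0.06 w 27.6 F [ 0.06  0.18 -1.49] M [0.05 0.04 0.05]
tool mm [-0.8  0.3 10.7] scaled total [-0.0026  0.0011  0.0356]
turn deg -0.008309106910672881 scaled -7.251063674572807e-05
pred tip [286.8 322.8]
```

View pics/m.png

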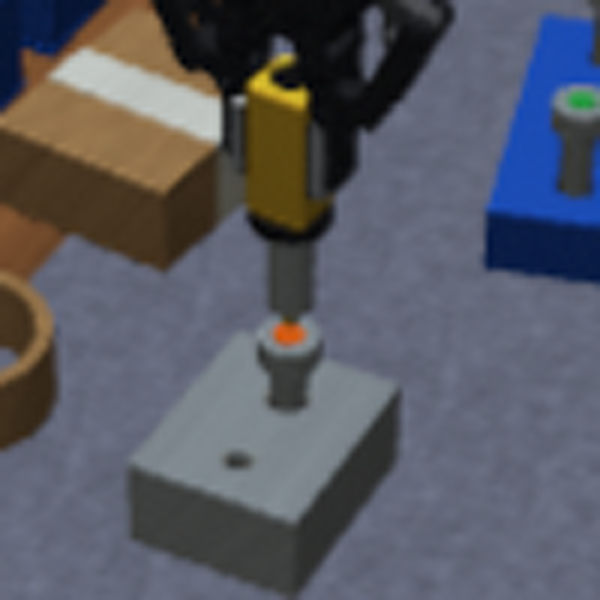

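The nose is about 5 mm above the dot and in line with it (289,325). I'll go down in small steps and watch the force.

{"op": "drive_tool", "data": {"increments": [[-1,[-0.001,0.001,0.006],0],[-1,[0,0,0.006],0],[-1,[0,0,0.003],0],[-1,[0,0,0],0],[-1,[0,0,0],0]]}}

```text
clock: 22.65
position: [585.0, -46.7, 168.5]
ee_rot: [-0.682, 0.731, -0.0, 0.0]
contact_force: [-0.6, 0.1, -2.6]
gripper_width: 27.9
```

```bash
python3 l2.py pics/n.png
```

```text
t 22.65 pos [585.  -46.7 168.5] yaw_y 175.99 tilt 0.0 w 27.9 F [-0.63  0.15 -2.62] M [-0.05 -0.02 -0.02]
tool mm [-0.5 -0.2  5.7] scaled total [-0.0017 -0.0008  0.0191]
turn deg -0.008819776316869365 scaled -7.696706800939457e-05
pred tip [287.4 332.4]
```

{"op": "drive_tool", "data": {"increments": [[-1,[0,0,0.004],0],[-1,[0,0,0.004],0],[-1,[0,0,0],0],[-1,[0,0,0],0]]}}

```text
clock: 23.2
position: [585.2, -46.7, 166.3]
ee_rot: [-0.682, 0.731, -0.0, 0.0]
contact_force: [-0.2, 0.3, 0.5]
gripper_width: 28.0
```

```bash
python3 l2.py pics/o.png
```

```text
t 23.2 pos [585.2 -46.7 166.3] yaw_y 175.99 tilt 0.03 w 28.0 F [-0.21  0.25  0.47] M [ 0.04 -0.   -0.05]
tool mm [-0.5 -0.1  3.5] scaled total [-0.0017 -0.0003  0.0118]
turn deg -0.007973796349745044 scaled -6.958450009327817e-05
pred tip [286.8 336.6]
```

Contact came just below TCP z 168, as expected for a seated pin (167.8). I'll press on to about half stroke.

{"op": "drive_tool", "data": {"increments": [[-1,[0,0,0.004],0],[-1,[0,0,0.004],0],[-1,[0,0,0.002],0],[-1,[0,0,0],0],[-1,[0,0,0],0],[-1,[0,0,0],0]]}}

```text
clock: 24.0
position: [585.0, -46.7, 163.2]
ee_rot: [-0.682, 0.731, -0.0, 0.0]
contact_force: [-0.4, 0.8, 1.4]
gripper_width: 27.6
```

```bash
for i in 1 2 3; do python3 l2.py pics/p$i.png; done
```

```text
t 24.0 pos [585.  -46.7 163.2] yaw_y 175.99 tilt 0.01 w 27.6 F [-0.43  0.76  1.41] M [ 0.02 -0.02  0.06]
tool mm [-0.5 -0.2  0.4] scaled total [-0.0017 -0.0008  0.0013]
turn deg -0.008393189610444551 scaled -7.324439672321883e-05
pred tip [287.4 342. ]
t 24.05 pos [585.1 -46.7 163.2] yaw_y 175.99 tilt 0.01 w 27.8 F [-0.79 -0.09  0.54] M [-0.02 -0.01 -0.04]
tool mm [-0.5 -0.2  0.4] scaled total [-0.0018 -0.0007  0.0014]
turn deg -0.011850502169295396 scaled -0.00010341514043446756
pred tip [287.4 342. ]
t 24.1 pos [585.  -46.7 163.2] yaw_y 175.99 tilt 0.01 w 27.6 F [-0.88  0.14  0.13] M [-0.   -0.01  0.03]
tool mm [-0.5 -0.2  0.4] scaled total [-0.0017 -0.0008  0.0012]
turn deg -0.01165197525460826 scaled -0.00010168266627690936
pred tip [287.4 342. ]
```

View pics/p3.png

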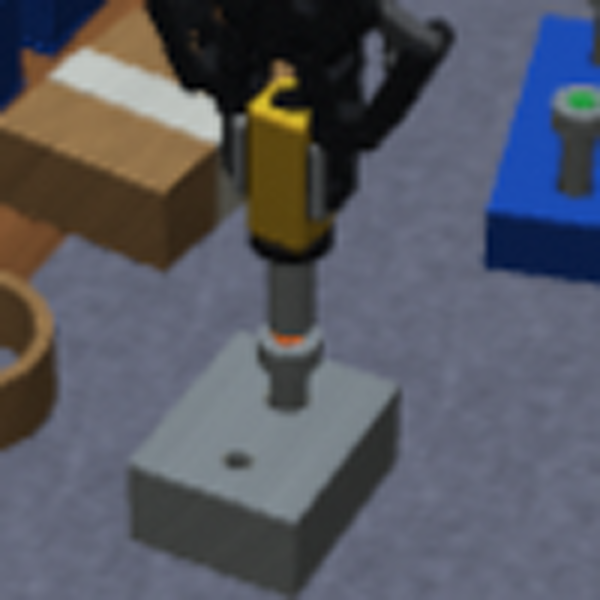

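{"op": "drive_tool", "data": {"increments": [[-1,[0,0,0.001],0],[-1,[0,0,0],0],[-1,[0,0,0],0],[-1,[0,0,0],0]]}}

```text
clock: 24.65
position: [585.0, -46.7, 162.8]
ee_rot: [-0.682, 0.731, -0.0, 0.0]
contact_force: [-0.1, -0.4, 0.4]
gripper_width: 27.9
```

Run:
```python
from h import *
F=[];Z=[]
for i in range(8):
    S=get_image("side"); s=read_state(); F.append(s["contact_force"][2]);Z.append(s["position"][2])
print(np.mean(F),np.std(F),np.round(Z,2),s["joint_vel"].round(4),s["clock"])
h=hsv(S); g=cv2.inRange(h,(40,80,60),(90,255,255)); print(blobs(g,(300,115,350,180)))
T=cv2.cvtColor(cv2.imread("pics/side0.png"),cv2.COLOR_BGR2RGB); cv2.imwrite("pics/q.png",cv2.cvtColor(S,cv2.COLOR_RGB2BGR))
```

```text
0.7792855047468878 0.5536432406695494 [162.81 162.82 162.82 162.82 162.81 162.84 162.81 162.82] [-0.0002  0.0011 -0.0013  0.001  -0.0021 -0.0016] 25.05
[(array([332.2, 125.1]), np.int32(12), array([330, 124,   5,   3], dtype=int32)), (array([326.5, 146. ]), np.int32(12), array([325, 145,   4,   3], dtype=int32))]
```

View pics/q.png

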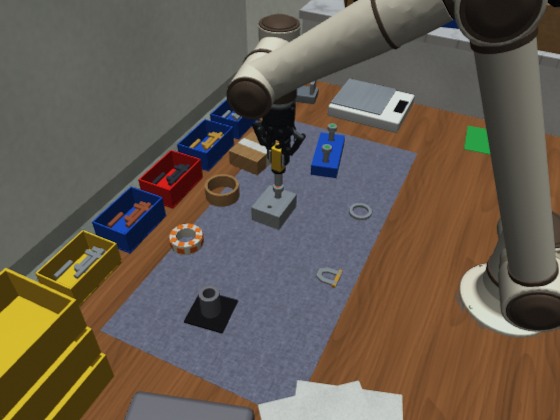

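The full side view shows the green dots at exactly their starting pixels and the loose things where they were. The gauge stands on the pin at (278,185). Net force is about 0.8 − (−2.2) = 3 N, which is half stroke. I'll hand in.

```bash
python3 -c "
from bench import *
print(job_done())"
```

```text
the job is handed in; nothing more can be done
None
```

The orange-dotted pin is in the larger bore and released. The gauge is still in the gripper, upright, with its nose on the orange dot. I handed the job in at about 25 s; it reports no verdict.

**Pin:**
- It bottomed at the tool height expected for fully home. The gauge's nose later touched it about where a seated pin's head should be (80 mm above the table).
- The top view put the dot within about 0.5 mm of the bore axis.
- The views disagreed on height. After release, the side view taken alone, and both views together, read the dot about 2 mm high. The same views also read the dot about 3 mm high while the pin was still in the tray, so I took this as camera error. The contact height agrees with that.

**Gauge:**
- The tool is tilted under 0.1° and is about 0.5 mm from the bore axis.
- Net force is about 3 N (averaged; single readings scatter by about 0.6 N). By geometry the nose is about 5 mm in.
- The arm was still at the last check.

**Everything else:** The green dots are at exactly their starting pixels in the side view. The other loose things look unmoved, but I only checked those by eye.

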